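# Slide the offcut crate back into its row

### The job

The tall slatted crate packed with steel bar and tube ends has been pulled out and stands askew in front of the row of crates at the back of the bench. It is too heavy and top-heavy to handle from above: without grasping or lifting it, push it back into the gap between its two neighbours until it stands square and flush against the steel upstand behind the row, pushing low near its base so that it slides and does not rock. Keep off the bar ends and leave the other crates, the file, the hammer and the oil can where they are.

Things in the scene. Friction and masses are not known exactly. Their poses are not given: they have to be found in the camera images.
- crate: The crate to push: tall slatted timber box, 90 mm deep (x) by 120 wide (y) by 200 high, flat faces, 1.8 to 2.9 kg in all. Sliding it takes 9 to 20 N; it tips if pushed over 60 mm up its broad x faces or 85 mm up its y faces. Origin: centre of its underside; x away from the robot, z up. Starts 105 to 130 mm short of the upstand, up to 50 mm off the gap's centre line, up to 0.2 rad askew.
- bars: The six bar and tube ends packed upright in the crate, wedged tight so that they do not move in it; the longest stands 268 mm above the bench. Origin: that of the crate.
- bay (a point): The crate's place: the point on the bench at the foot of the upstand's front face, midway in the 150 mm gap between the neighbour crates; x square into the upstand, away from the robot, y left along it. The upstand is a fixed steel angle 60 mm high, turned with its row by up to 0.13 rad. Once home, the crate's back face is at this point and its front is level with the neighbours' fronts.
- crate_low: Neighbour crate, timber, slatted, 90 mm deep by 130 mm wide by 110 mm high, 3.2 kg, loose, contents up to 140 mm above the bench, standing against the upstand on one side of the gap. Origin: centre of its underside.
- crate_mid: Neighbour crate, timber, slatted, 90 mm deep by 130 mm wide by 155 mm high, 3.6 kg, loose, contents up to 190 mm above the bench, standing against the upstand on the other side of the gap. Origin: centre of its underside.
- file: Bystander: hand file lying flat on the bench to one side of the work, 320 mm long, handle 26 mm thick. Origin: at its underside, 150 mm from the handle's end; x along it towards the tip.
- hammer: Bystander: hammer lying on the bench to the other side of the work, 260 mm long, 26 mm high. Origin: at its underside midway along it, x along it towards the head.
- oil_can: Bystander: small green oil can with a spout, 68 mm in diameter and 160 mm high, standing beyond one end of the row. Origin: centre of its underside.

How it is judged (in metres and radians):
At the end, for the whole second after the job is handed in: The crate stands upright and at rest in its gap in the row, its back face within 6 mm of the upstand at its middle, within 20 mm of the gap's centre line and square to the upstand within 0.08 rad (x of crate in the frame of bay above -0.051 m and y of crate in the frame of bay between -0.02 and 0.02 m and angle between the x axis of crate and the x axis of bay, either way round below 0.08 rad and angle between crate's own z axis and vertical below 0.03 rad and linear speed of crate below 0.01 m/s); the robot touches nothing.
It fails at once if the crate rocks or tips by more than 0.07 rad (angle between crate's own z axis and vertical above 0.07 rad).
It fails at once if the crate is lifted more than 10 mm off the bench (height (world z) of crate above 0.01 m).
It fails at once if the hand or arm bears on the bar ends in the crate (contact force between any of the arm, the fingers and bars above 1 N).
It fails at once if a neighbour crate is shifted more than 15 mm (distance of any of crate_low, crate_mid from where it was at the start of the episode above 0.015 m).
It fails at once if the file, the hammer or the oil can is moved more than 20 mm (distance of any of file, hammer, oil_can from where it was at the start of the episode above 0.02 m).
It also fails if it takes over 58 s, if anything falls off the work surface, if the arm or the gripper's body presses on something with over 40 N, if the wrist force passes 120 N, or if a joint passes its speed limit or range.

### The arm

A 7-joint arm with a two-finger parallel gripper is mounted at the origin on the work surface. World frame = base frame: x ahead of the robot, y to its left, z up, the work surface at z = 0. Lengths are in mm, angles in rad, forces in N, time in s.
With the tool pointing down it reaches from about 400 to 850 mm from the base axis. Payload 4.5 kg.
Tool frame: the origin (TCP) lies at the very end of the fingers, on their centre line; the grasp point (between the pads) lies 19 mm behind it (manip.grip_point_offset is the distance from the TCP to the grasp point, in mm); z points along the fingers, y is the direction in which the jaws open and shut (so a half turn about z gives the same grasp; the last joint's range is limited). The gripper opens to 88 mm and grips with 3 to 60 N. Pads are 18 mm wide; open, the fingers measure 123 mm over their backs; the gripper's body (75 mm by 187 mm) begins 45 mm behind the grasp point.
Start: joints at [-1.301, 0.689, -0.195, 1.565, 0.157, 0.902, -0.215], TCP at [145.991, 607.734, 238.743] pointing down, gripper open.
Joint ranges: [-3.01, 3.01], [-0.46, 2.08], [-1.47, 1.51], [0.13, 2.56], [-1, 4.14], [0.04, 2.09], [-2.66, 2.66]. Speed limits (rad/s): [2.57, 2.57, 3.14, 3.14, 3.14, 3.14, 3.14].

### API

Orientations are given as a unit quaternion [w, x, y, z].
In Python, from rig import manip gives the robot as it stands.
- The arm moves only by the tool arm_command, never from a script. Its argument "series" is text: rows parted by semicolons, each of 7 numbers parted by spaces: the shift along the tool's x, y, z in cm, then the turn, a rotation vector about the tool's x, y, z in degrees, then the opening, from 0 (shut) to 1 (fully open). In form: tx ty tz ax ay az claw; .... A call has 1 to 8 rows; each row is the pose to reach, as a shift and turn from the pose commanded when the call began, along the tool's axes at that moment; what a row does not reach only later rows make up. A row lasts 1/10 s, in which the tool goes at most 50 mm and 8.59 degrees, less where a joint would pass 70% of its speed; a pose out of reach is approached as far as the arm can. A call with a gripper value outside its range is refused whole. The fingers move at their own pace and stop on an object; "newtons" is the grip in N (left out, the last holds). Time passes only in rows, so rows that repeat a pose let the fingers close. It gives the time, the measured TCP pose, the force and the opening at its end, in the units of the state.
- manip.get_state(): the state, without advancing time (a new reading comes with each control period).
- manip.grab_frame(name): name is "side" or "top" or "wrist"; returns a dict with "pixels" (480x640x3 uint8, red, green, blue), "K" (3x3 intrinsics, pixels), "distortion" ([k1, k2, p1, p2, k3] as OpenCV has them; the pictures are not rectified), "T" (4x4, takes a point from camera to world coordinates); the wrist camera has in their place "T_tool_cam" (4x4, takes a point from camera to tool coordinates, whose origin is the TCP and whose axes are the flange's). Camera axes: x right, y down, z forward; pixel columns grow to the right and rows downward; lengths in mm; the calibration is good to about 2 mm. A picture is of the moment at which its call begins: read the wrist's pose just before it. There is no depth.
- manip.sign_off(): hands the job in, once; it reports no verdict.
The state is a dict: "clock": time; "qpos": joint angles; "dq": joint speeds; "joint_torque": joint torques, N m; "eef_pos": TCP position; "orientation": TCP orientation; "contact_force": force on the tool from outside, world axes, zero at the start; "torque": the same for the moment, N m; "width": opening from 0.0 (shut) to 1.0 (fully open).
Only numpy, scipy, OpenCV 4.12 (cv2) and the standard library are available. Lean on these libraries where they do the work, as an engineer would, in place of code of your own. Each camera call takes 0.05 s, during which the arm holds its last target. There are 200 camera calls.

## Working session

There is one attempt and no reset: what is moved stays moved. The work goes in short steps, Python scripts to look and compute and a tool call to move; the robot and the scene stay as the last step left them, time stands still between calls to the robot, and variables do not carry over. Pictures are saved under pics/ and viewed, about 8 in all and at most 12, crops included, and the job is handed in when it is done.

Besides the shell and the picture viewer there is one more tool, called after "Call:" as name(argument=value, ...), one argument or row to a line, values as JSON. arm_command: Moves the arm, as the interface text tells. Its arguments: {"type":"object","properties":{"series":{"type":"string"},"newtons":{"type":"number"}},"required":["series"]}

```bash
mkdir -p pics; ls; cat > h.py <<'E'
import numpy as np, cv2
from rig import manip
def grab(n,tag):
    f=manip.grab_frame(n); cv2.imwrite(f'pics/{tag}.png',f['pixels'][...,::-1]); 
    np.savez(f'pics/{tag}.npz',**{k:np.array(v) for k,v in f.items()}); return f
def plane(f,uv,z):
    uv=np.array(uv,float).reshape(-1,1,2)
    n=cv2.undistortPoints(uv,np.array(f['K'],float),np.array(f['distortion'],float)).reshape(-1,2)
    T=np.array(f['T']); d=np.c_[n,np.ones(len(n))]@T[:3,:3].T; o=T[:3,3]
    return o+d*((np.broadcast_to(z,len(n))-o[2])/d[:,2])[:,None]
E
python3 - <<'E'
from h import *
s=manip.get_state(); print(s)
for n in('top','side'):
    f=grab(n,n+'0'); print(n,f['T'],f['K'])
a=cv2.imread('pics/top0.png')
E
```

```text
pics
{'clock': 0.0, 'qpos': array([-1.30117943,  0.68996331, -0.19450108,  1.56630897,  0.1573167 ,
        0.90247395, -0.21507974]), 'dq': array([-8.31939197e-04, -4.83791825e-04,  7.28434252e-04, -1.52653187e-03,
        6.02593610e-06, -2.78426056e-04,  8.68197187e-04]), 'joint_torque': array([ 9.69503089e-04, -5.27556574e+01, -1.26635056e+00, -1.53434139e+01,
       -5.26077719e-02,  6.32862153e-03,  1.61068037e-04]), 'eef_pos': array([145.9390794 , 607.10088013, 237.93193595]), 'orientation': array([-3.06235499e-05,  1.17585364e-01,  9.93062388e-01, -8.80266545e-04]), 'contact_force': array([0.66761572, 0.03510548, 0.41585799]), 'torque': array([ 0.00010355,  0.01699902, -0.00794218]), 'width': 0.9987898767062698}
top [[-2.39440554e-02 -9.92559196e-01  1.19385613e-01  4.57081337e+02]
 [-9.99688029e-01  2.46212198e-02  4.20010928e-03 -7.35838714e-01]
 [-7.10827650e-03 -1.19247800e-01 -9.92839078e-01  1.04281859e+03]
 [ 0.00000000e+00  0.00000000e+00  0.00000000e+00  1.00000000e+00]] [[446.8231729    0.         317.4397961 ]
 [  0.         446.8231729  243.52993666]
 [  0.           0.           1.        ]]
side [[-9.26517571e-01 -3.57981543e-01  1.15820574e-01  4.14474858e+02]
 [-3.76162120e-01  8.74609238e-01 -3.05877000e-01  4.03003118e+02]
 [ 8.20057644e-03 -3.26967728e-01 -9.44999923e-01  1.30159660e+03]
 [ 0.00000000e+00  0.00000000e+00  0.00000000e+00  1.00000000e+00]] [[460.10144126   0.         323.55409043]
 [  0.         460.10144126 238.55837619]
 [  0.           0.           1.        ]]
```

View pics/top0.png

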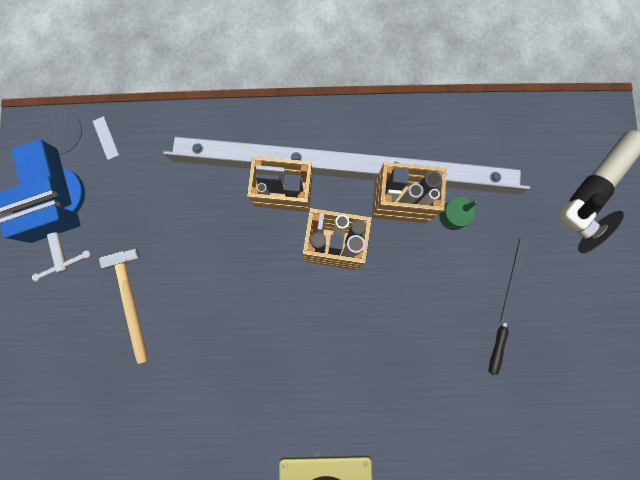

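View pics/side0.png

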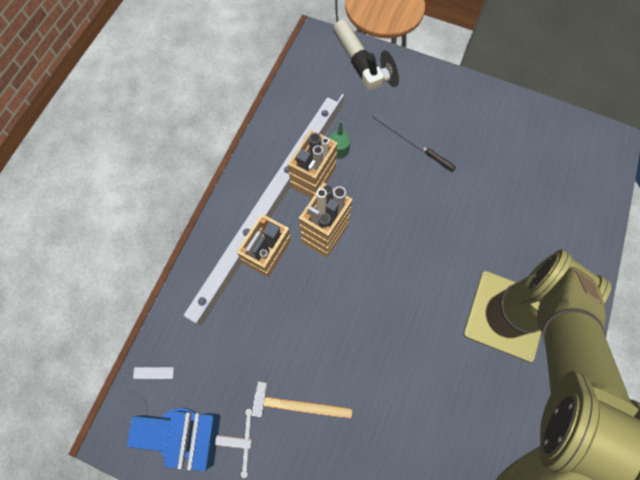

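Top view: the tall crate is around (337,240), crate_low at (280,183), crate_mid at (411,190), and the upstand runs from (165,153) to (528,187). The hammer is on the left at (130,300), the file on the right at (505,310) and the oil can at (458,212). The side view shows the same layout, crate at (325,220). I'll zoom in.

```bash
python3 - <<'E'
import cv2, numpy as np
a=cv2.imread('pics/top0.png')[130:280,240:455]; b=cv2.imread('pics/side0.png')[120:285,230:365]
A=cv2.resize(a,None,fx=3.7,fy=3.7,interpolation=cv2.INTER_CUBIC)
cv2.imwrite('pics/c_top.png',A)
cv2.imwrite('pics/c_side.png',cv2.resize(b,None,fx=3.6,fy=3.6,interpolation=cv2.INTER_CUBIC))
E
```

```text
(no output)
```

View pics/c_top.png

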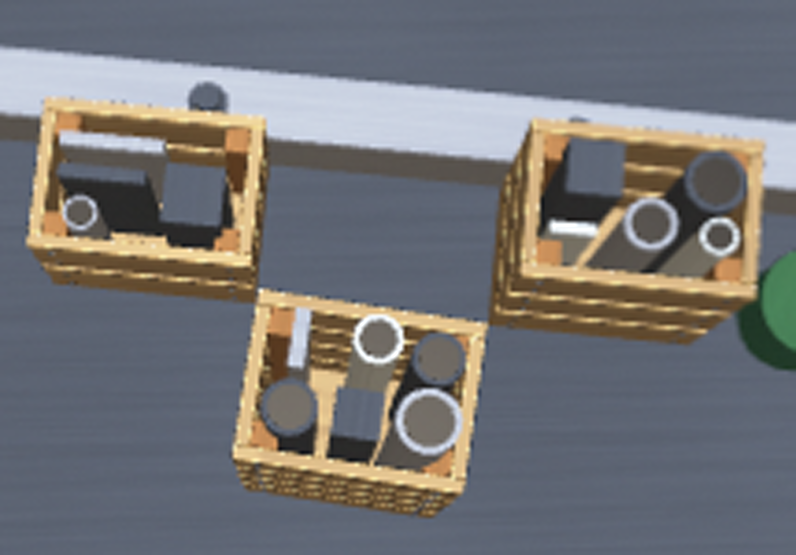

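View pics/c_side.png

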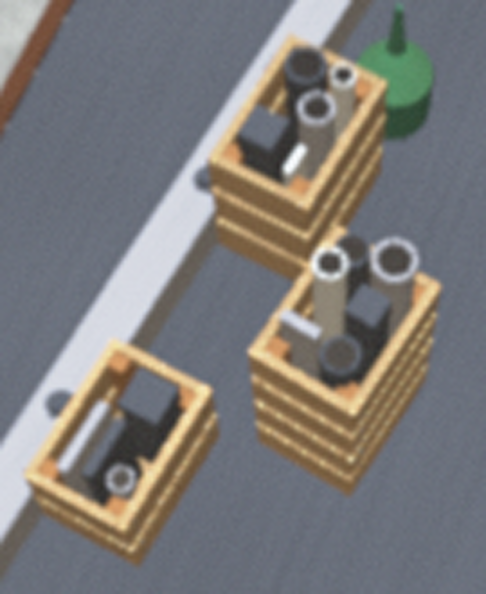

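```bash
cat > m.py <<'E'
from h import *
def ld(t): return dict(np.load(f'pics/{t}.npz'))
def rect(P):
    BL,BR,FR,FL=P[:,:2]; c=P[:,:2].mean(0)
    yaw=lambda v:np.degrees(np.arctan2(v[1],v[0]))
    return 'c',c.round(1),'w',np.linalg.norm(BL-BR).round(),np.linalg.norm(FL-FR).round(),'d',np.linalg.norm(BL-FL).round(),np.linalg.norm(BR-FR).round(),'yaw', (yaw(BL-BR)-90).round(1),(yaw(FL-FR)-90).round(1),yaw(BL-FL).round(1),yaw(BR-FR).round(1)
E
python3 - <<'E'
from m import *
T=ld('top0');S=ld('side0')
ct=lambda p:(np.array(p,float)+.5)/3.7-.5+[240,130]
cs=lambda p:(np.array(p,float)+.5)/3.6-.5+[230,120]
print('crate',*rect(plane(T,ct([(258,291),(487,325),(466,493),(235,460)]),200)))
print('low',*rect(plane(T,ct([(47,99),(266,120),(250,265),(28,245)]),110)))
print('mid',*rect(plane(T,ct([(535,121),(763,145),(755,297),(523,275)]),155)))
print('up60',plane(T,ct([(268,137),(500,160)]),60).round(1))
print('up0',plane(T,ct([(265,163),(497,187)]),0).round(1))
print('up full',plane(T,[(165,153),(528,187)],0).round(1))
print('S crate',*rect(plane(S,cs([(249,352),(335,228),(440,287),(352,413)]),200)))
print('S low',*rect(plane(S,cs([(28,472),(117,342),(216,390),(128,529)]),110)))
print('S mid',*rect(plane(S,cs([(210,163),(294,38),(386,83),(306,207)]),155)))
E
```

```text
crate c [572.9 -35.4] w 120.0 119.0 d 89.0 88.0 yaw -10.0 -9.6 -8.9 -9.2
low c [711.1  81.2] w 129.0 129.0 d 88.0 87.0 yaw -7.2 -6.8 -7.5 -7.4
mid c [ 676.7 -195.8] w 127.0 128.0 d 87.0 86.0 yaw -7.5 -6.9 -6.8 -6.5
up60 [[ 750.9   11.4   60. ]
 [ 732.9 -130.    60. ]]
up0 [[ 751.5   14.5    0. ]
 [ 731.8 -135.2    0. ]]
up full [[ 813.6  369.4    0. ]
 [ 706.9 -506.4    0. ]]
S crate c [576.7 -32.4] w 116.0 117.0 d 87.0 90.0 yaw -9.9 -11.3 -10.0 -9.6
S low c [711.1  82.5] w 123.0 127.0 d 89.0 87.0 yaw -8.5 -7.5 -7.7 -4.8
S mid c [ 678.8 -192.4] w 130.0 126.0 d 84.0 84.0 yaw -7.5 -7.6 -4.7 -7.1
```

```bash
cat > go.py <<'E'
from h import *
from scipy.spatial.transform import Rotation as R
import sys
BAY=np.array([740,-62.]); YAW=np.radians(-7.1)
def target_R(tilt,yaw=YAW):
    X=np.array([np.cos(yaw),np.sin(yaw),0]);Y=np.array([-np.sin(yaw),np.cos(yaw),0]);Z=np.array([0,0,1.])
    t=np.radians(tilt); z=np.sin(t)*X-np.cos(t)*Z; return R.from_matrix(np.c_[np.cross(Y,z),Y,z])
def cmd(p,tilt,yaw=YAW):
    s=manip.get_state(); q=s['orientation']; r=R.from_quat(np.r_[q[1:],q[0]])
    print('t',s['clock'],'pos',s['eef_pos'].round(1),'q',s['qpos'].round(2),'F',s['contact_force'].round(1))
    print('shift cm',(r.inv().apply(np.array(p)-s['eef_pos'])/10).round(2),'rot deg',np.degrees((r.inv()*target_R(tilt,yaw)).as_rotvec()).round(2))
if __name__=='__main__':
    a=list(map(float,sys.argv[1:])); cmd(a[:3],a[3],np.radians(a[4]) if len(a)>4 else YAW)
E
python3 go.py 450 0 240 0; python3 go.py 450 0 240 35
```

```text
t 0.1 pos [145.9 607.2 238. ] q [-1.3   0.69 -0.19  1.57  0.16  0.9  -0.22] F [-0.3 -0.   0.4]
shift cm [-43.75 -51.94  -0.11] rot deg [-0.09  0.   -6.4 ]
t 0.1 pos [145.9 607.2 238. ] q [-1.3   0.69 -0.19  1.57  0.16  0.9  -0.22] F [-0.3 -0.   0.4]
shift cm [-43.75 -51.94  -0.11] rot deg [ -2.05 -34.96  -6.18]
```

Call:
arm_command(
  series="-4 -3 0 0 0 0 0.7; -9 -6 0 0 0 -2 0.7; -13 -9 0 0 0 -3 0.7; -17 -12 0 0 0 -4 0.7; -21 -15.5 0 0 0 -5 0.7; -25 -19 0 0 0 -6 0.7; -29 -22.5 0 0 0 -6 0.7; -32 -26 0 0 0 -6 0.7",
)

```text
clock: 0.9
eef_pos: [391.0, 290.4, 238.6]
orientation: [0.0, 0.066, 0.998, 0.0]
contact_force: [0.4, -0.8, 0.7]
width: 0.7
```

```bash
python3 go.py 450 0 240 0; python3 go.py 450 0 240 35
```

```text
t 0.9 pos [391.  290.4 238.6] q [-0.55  0.52 -0.28  1.97  0.22  0.68  0.47] F [ 0.4 -0.8  0.7]
shift cm [ -9.65 -28.02  -0.15] rot deg [ 0.02  0.02 -0.42]
t 0.9 pos [391.  290.4 238.6] q [-0.55  0.52 -0.28  1.97  0.22  0.68  0.47] F [ 0.4 -0.8  0.7]
shift cm [ -9.65 -28.02  -0.15] rot deg [ -0.11 -34.98  -0.42]
```

Call:
arm_command(
  series="-2 -5 0 0 -5 0 0.7; -4 -9.5 0 0 -10 0 0.7; -5.5 -14 0 0 -15 0 0.7; -7 -18.5 0 0 -20 0 0.7; -8.5 -23 0 0 -25 0 0.7; -9.6 -27 0 0 -30 0 0.7; -9.6 -28 0 0 -35 0 0.7; -9.6 -28 0 0 -35 0 0.7",
)

```text
clock: 1.7
eef_pos: [425.7, 32.4, 229.4]
orientation: [0.184, 0.068, 0.979, -0.06]
contact_force: [0.1, -0.5, 0.1]
width: 0.698
```

```bash
python3 go.py 470 -20 150 35
```

```text
t 1.7 pos [425.7  32.4 229.4] q [-0.38  0.41 -0.01  2.46  1.62  0.27 -0.55] F [ 0.1 -0.5  0.1]
shift cm [-1.75 -3.73  9.65] rot deg [ -5.55 -13.38   0.82]
```

Call:
arm_command(
  series="-1 -2 1 -2 -4 0.5 0.7; -2 -4 1 -4 -8 0.8 0.7; -3 -4 1 -5.5 -13 0.8 0.7; -3 -4 1 -5.5 -13 0.8 0.7; -3 -4 1 -5.5 -13 0.8 0.7",
)

```text
clock: 2.2
eef_pos: [446.5, -0.2, 211.5]
orientation: [0.242, 0.045, 0.968, -0.047]
contact_force: [-1.0, 0.3, -0.7]
width: 0.696
```

```bash
python3 go.py 475 -20 150 35
```

```text
t 2.2 pos [ 4.465e+02 -2.000e-01  2.115e+02] q [ 0.3   0.61 -0.94  2.54  1.85  0.82 -0.74] F [-1.   0.3 -0.7]
shift cm [ 0.29 -1.23  6.95] rot deg [-2.93 -6.63  2.76]
```

```bash
python3 go.py 495 -20 130 30
```

```text
t 2.2 pos [ 4.465e+02 -2.000e-01  2.115e+02] q [ 0.3   0.61 -0.94  2.54  1.85  0.82 -0.74] F [-1.   0.3 -0.7]
shift cm [-0.52 -0.87  9.64] rot deg [-3.05 -1.64  2.63]
```

Call:
arm_command(
  series="0 -0.3 2.5 -1 -1 1 0.7; -0.2 -0.6 5 -2 -1.6 2 0.7; -0.5 -0.9 7.5 -3 -1.6 2.6 0.7; -0.5 -0.9 9.6 -3 -1.6 2.6 0.7; -0.5 -0.9 9.6 -3 -1.6 2.6 0.7",
)

```text
clock: 2.7
eef_pos: [494.0, -20.7, 127.3]
orientation: [0.255, 0.061, 0.965, -0.017]
contact_force: [-0.4, 0.4, 0.2]
width: 0.701
```

```bash
python3 go.py 500 -25 80 35
```

```text
t 2.7 pos [494.  -20.7 127.3] q [ 0.43  0.94 -1.02  2.52  2.09  1.08 -0.79] F [-0.4  0.4  0.2]
shift cm [ 1.77 -0.35  4.43] rot deg [-0.14 -5.36 -0.1 ]
```

```bash
python3 go.py 502 -26 24 35
```

```text
t 2.7 pos [494.  -20.7 127.3] q [ 0.43  0.94 -1.02  2.52  2.09  1.08 -0.79] F [-0.4  0.4  0.2]
shift cm [ 4.36 -0.42  9.4 ] rot deg [-0.14 -5.36 -0.1 ]
```

Call:
arm_command(
  series="1 -0.1 2.4 0 -1.5 0 0.7; 2 -0.2 4.7 0 -3 0 0.7; 3.2 -0.3 7 0 -4.5 0 0.7; 4.4 -0.4 9.4 0 -5.4 0 0.7; 4.4 -0.4 9.4 0 -5.4 0 0.7; 4.4 -0.4 9.4 0 -5.4 0 0.7",
)

```text
clock: 3.3
eef_pos: [504.6, -24.5, 22.3]
orientation: [0.297, 0.059, 0.953, -0.019]
contact_force: [0.1, 0.9, 0.2]
width: 0.701
```

```bash
python3 - <<'E'
from h import *
f=grab('top','top1'); cv2.imwrite('pics/c1.png',cv2.resize(f['pixels'][120:440,180:560,::-1],None,fx=1.8,fy=1.8,interpolation=cv2.INTER_CUBIC))
E
python3 go.py 502 -26 24 35
```

```text
t 3.35 pos [506.4 -24.2  25. ] q [ 0.55  1.61 -1.47  2.56  2.2   1.86 -0.49] F [ 0.5 -0.3  0.4]
shift cm [ 0.39 -0.23 -0.16] rot deg [ 0.05 -0.02  0.03]
```

View pics/c1.png

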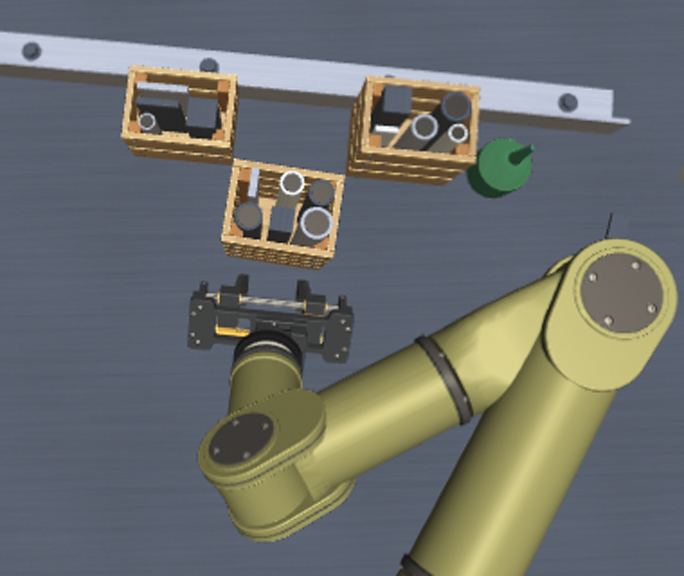

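The arm sits on the crate's centre line, fingers at (241,282) and (303,288) just in front of the crate face at about (275,262). Every bystander is clear. Starting the push, slowly.

Call:
arm_command(
  series="-0.41 0 0.29 0 0 0 0.7; -0.82 0 0.57 0 0 0 0.7; -1.23 0 0.86 0 0 0 0.7; -1.64 0 1.15 0 0 0 0.7; -2.05 0 1.43 0 0 0 0.7; -2.46 0 1.72 0 0 0 0.7; -2.87 0 2.0 0 0 0 0.7; -3.28 0 2.29 0 0 0 0.7",
)

```text
clock: 4.15
eef_pos: [544.7, -29.8, 26.7]
orientation: [0.3, 0.055, 0.952, -0.019]
contact_force: [-16.9, 0.3, 10.0]
width: 0.701
```

```bash
python3 - <<'E'
from h import *
f=grab('top','top2'); f=grab('side','side2')
cv2.imwrite('pics/c2.png',f['pixels'][...,::-1])
E
python3 go.py 560 -36 24 35
```

```text
t 4.25 pos [545.7 -29.9  26.9] q [ 0.61  1.58 -1.47  2.44  2.23  1.74 -0.35] F [-10.6   0.9   4.3]
shift cm [-1.06 -0.44  1.09] rot deg [0.02 0.06 0.38]
```

View pics/c2.png

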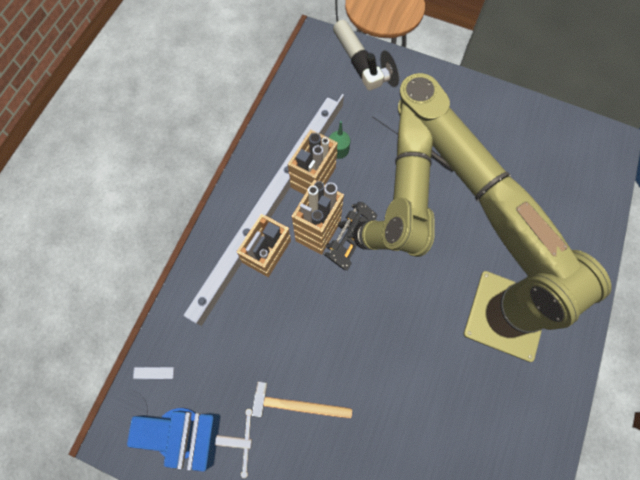

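Call:
arm_command(
  series="-0.38 0 0.32 0 0 0 0.7; -0.78 -0.1 0.61 0 0 0 0.7; -1.19 -0.15 0.9 0 0 0 0.7; -1.6 -0.2 1.19 0 0 0.2 0.7; -2.0 -0.25 1.48 0 0 0.4 0.7; -2.42 -0.3 1.77 0 0 0.4 0.7; -2.83 -0.35 2.05 0 0 0.4 0.7; -3.24 -0.4 2.34 0 0 0.4 0.7",
)

```text
clock: 5.05
eef_pos: [583.7, -37.0, 26.4]
orientation: [0.3, 0.057, 0.952, -0.017]
contact_force: [-15.3, 2.7, 7.4]
width: 0.7
```

```bash
python3 go.py 600 -42 24 35; python3 - <<'E'
from h import *
f=grab('top','top3')
cv2.imwrite('pics/c3.png',cv2.resize(f['pixels'][130:280,240:455,::-1],None,fx=3.7,fy=3.7,interpolation=cv2.INTER_CUBIC))
E
```

```text
t 5.05 pos [583.7 -37.   26.4] q [ 0.65  1.57 -1.47  2.33  2.24  1.64 -0.24] F [-15.3   2.7   7.4]
shift cm [-1.24 -0.3   1.16] rot deg [ 0.26 -0.02  0.12]
```

View pics/c3.png

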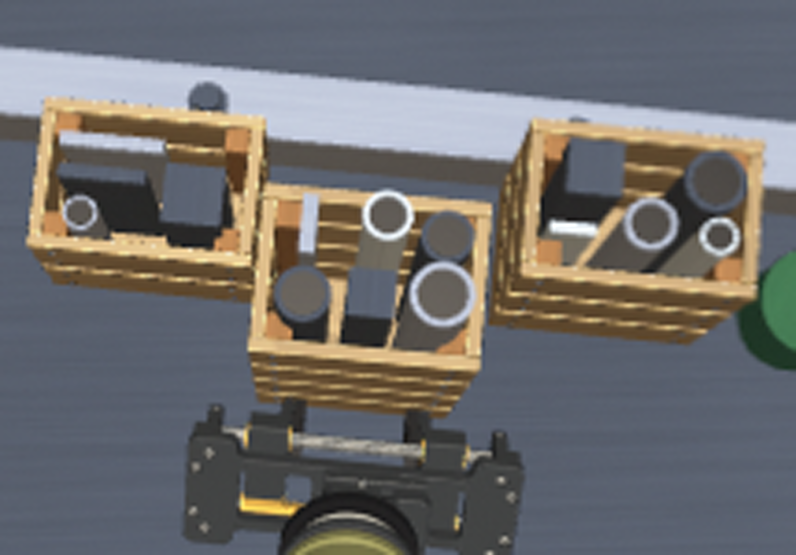

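The crate is well into the gap mouth, with rim corners in the crop at (266,185), (492,204), (480,371) and (249,350). The neighbours haven't moved.

```bash
python3 - <<'E'
from m import *
T=ld('top3')
ct=lambda p:(np.array(p,float)+.5)/3.7-.5+[240,130]
P=plane(T,ct([(266,185),(492,204),(480,371),(249,350)]),200); print(*rect(P))
c=P[:,:2].mean(0)-[740,-62]; a=np.radians(-7.1)
print('bay x',c@[np.cos(a),np.sin(a)],'y',c@[-np.sin(a),np.cos(a)])
E
```

```text
c [632.9 -42.5] w 118.0 120.0 d 88.0 88.0 yaw -6.4 -6.7 -7.0 -6.3
bay x -108.7255538527124 y 6.128477185959726
```

Call:
arm_command(
  series="-0.38 -0.1 0.32 0 0 0 0.7; -0.78 -0.2 0.61 0 0 0 0.7; -1.19 -0.25 0.9 0 0 0 0.7; -1.6 -0.3 1.19 0 0 0 0.7; -2.0 -0.35 1.48 0 0 0 0.7; -2.42 -0.4 1.77 0 0 0 0.7; -2.83 -0.4 2.05 0 0 0 0.7; -3.24 -0.4 2.34 0 0 0 0.7",
)

```text
clock: 5.9
eef_pos: [622.8, -45.9, 26.3]
orientation: [0.3, 0.058, 0.952, -0.017]
contact_force: [-16.9, 2.4, 9.6]
width: 0.702
```

```bash
python3 go.py 647 -46 24 35
```

```text
t 5.9 pos [622.8 -45.9  26.3] q [ 0.67  1.56 -1.46  2.21  2.24  1.55 -0.13] F [-16.9   2.4   9.6]
shift cm [-1.84  0.28  1.57] rot deg [0.25 0.01 0.1 ]
```

Call:
arm_command(
  series="-0.4 0 0.3 0 0 0 0.7; -0.78 0 0.58 0 0 0 0.7; -1.1 0 0.8 0 0 0 0.7; -1.31 0 0.95 0 0 0 0.7; -1.47 0 1.06 0 0 0 0.7; -1.64 0 1.18 0 0 0 0.7",
)

```text
clock: 6.5
eef_pos: [642.8, -48.7, 26.3]
orientation: [0.3, 0.058, 0.952, -0.017]
contact_force: [-16.6, 2.0, 10.1]
width: 0.702
```

Call:
arm_command(
  series="-0.12 0 0.08 0 0 0 0.7; -0.2 0 0.14 0 0 0 0.7",
)

```text
clock: 6.7
eef_pos: [645.3, -49.0, 26.3]
orientation: [0.3, 0.058, 0.952, -0.017]
contact_force: [-16.6, 2.6, 10.1]
width: 0.7
```

Call:
arm_command(
  series="-0.1 0 0.07 0 0 0 0.7; -0.2 0 0.14 0 0 0 0.7",
)

```text
clock: 6.9
eef_pos: [647.1, -49.2, 26.2]
orientation: [0.3, 0.058, 0.952, -0.017]
contact_force: [-23.6, 2.7, 14.9]
width: 0.699
```

Call:
arm_command(
  series="-0.08 0 0.06 0 0 0 0.7; -0.12 0 0.09 0 0 0 0.7",
)

```text
clock: 7.1
eef_pos: [647.2, -49.2, 26.2]
orientation: [0.299, 0.057, 0.952, -0.017]
contact_force: [-27.4, 1.5, 18.5]
width: 0.701
```

```bash
python3 - <<'E'
from h import *
f=grab('top','top4')
cv2.imwrite('pics/c4.png',cv2.resize(f['pixels'][130:280,240:455,::-1],None,fx=3.7,fy=3.7,interpolation=cv2.INTER_CUBIC))
E
python3 go.py 640 -48 24 35
```

```text
t 7.15 pos [647.1 -49.2  26.2] q [ 0.67  1.56 -1.46  2.14  2.23  1.5  -0.07] F [-26.1   0.9  15.8]
shift cm [ 0.72  0.03 -0.23] rot deg [ 0.24 -0.11  0.19]
```

View pics/c4.png

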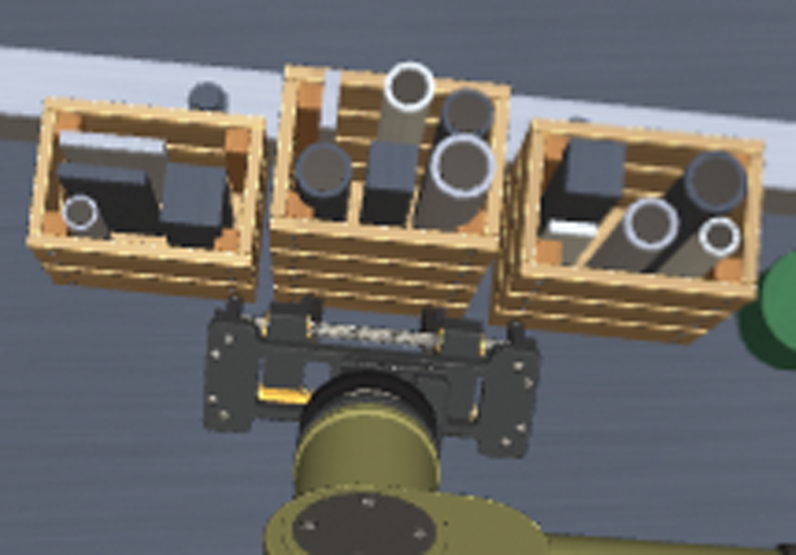

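```bash
python3 - <<'E'
from m import *
T=ld('top4')
ct=lambda p:(np.array(p,float)+.5)/3.7-.5+[240,130]
P=plane(T,ct([(286,66),(510,86),(501,243),(273,222)]),200); print(*rect(P))
c=P[:,:2].mean(0)-[740,-62]; a=np.radians(-7.1)
print('bay x',c@[np.cos(a),np.sin(a)],'y',c@[-np.sin(a),np.cos(a)])
E
```

```text
c [698.4 -55.4] w 119.0 119.0 d 85.0 85.0 yaw -6.7 -6.8 -6.0 -5.6
bay x -42.09865735049905 y 1.4422487483614927
```

Call:
arm_command(
  series="0.4 0 -0.3 0 0 0 0.7; 0.8 0 -0.6 0 0 0 0.7; 1.6 0 -1.15 0 0 0 0.7; 2.5 0 -1.7 0 0 0 0.7; 3.3 0 -2.3 0 0 0 0.7; 4.1 0 -2.9 0 0 0 0.7; 4.1 0 -2.9 0 0 0 0.7",
)

```text
clock: 7.85
eef_pos: [600.5, -44.5, 24.4]
orientation: [0.301, 0.061, 0.952, -0.018]
contact_force: [1.0, -0.1, -0.3]
width: 0.7
```

```bash
python3 - <<'E'
from h import *
f=grab('top','top5')
cv2.imwrite('pics/c5.png',cv2.resize(f['pixels'][130:280,240:455,::-1],None,fx=3.7,fy=3.7,interpolation=cv2.INTER_CUBIC))
E
python3 go.py 600 -48 24 35
```

```text
t 7.9 pos [601.3 -44.7  24.5] q [ 0.66  1.57 -1.46  2.28  2.25  1.6  -0.19] F [-0.5  0.1 -0.2]
shift cm [ 0.1  -0.35 -0.01] rot deg [-0.05  0.11 -0.27]
```

View pics/c5.png

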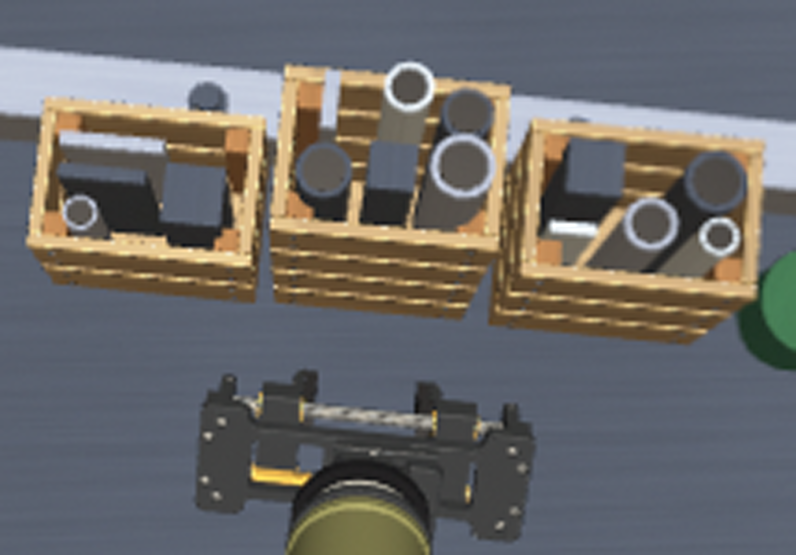

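The tool is clear, the crate stayed put when I backed off, and its front line (273,302)–(465,318) at the base is level with the neighbours' fronts. Handing in.

```bash
python3 -c "
from rig import manip
print(manip.sign_off())"
```

```text
the job is handed in; nothing more can be done
None
```

I pushed the crate back into its gap with the fingertips about 27–32 mm above the bench. The tool was tilted 35° so the gripper's body stayed clear of the crate. I stopped when the force rose from about 17 N to 27 N and the tool moved no further, then backed off about 45 mm. The job was handed in at about 8 s of the 58 s allowed.

**Position (top camera):** In the bay frame the crate is at x ≈ -42 mm (the limit is above -51) and y ≈ +1 mm. Touching the upstand exactly would read -45 mm, so the x reading is about 3 mm off.

**Squareness:** The crate's yaw is -5.6° to -6.8° against about -7.1° for the row, so it is square within about 0.03 rad. The short sides measured 85 mm instead of 90, so those yaw readings are less certain.

**After backing off:** The crate had not moved, its front was level with the neighbours' fronts, and the wrist force read about zero. The neighbour crates and the oil can looked unmoved in the pictures. The file and the hammer were out of the last close-up pictures, so I did not recheck them at the end. The tool did not pass near the hammer; the elbow passed over the file without any contact that I saw.

**Joint limits:** Joints 3 and 4 came up to their range limits while the tool was being lowered in front of the crate. Joint 4 moved off as the push went out, but joint 3 stayed close to its limit until the end. No fault was reported.

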